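Pull the tapped insert out of the stapling jig

TASK

Take the puller (the rod with the fat round knurled knob) from the pin rack and screw it gently clockwise into the tapped steel insert of the jig until its collar is fully home on the insert, leaving the insert seated meanwhile. Then draw the insert straight up out of its pocket with the puller, without wrenching it against the pocket, and set it down gently, upright and flat in the grey tray with the puller still screwed in. Leave the plain insert, the other pins and everything else where they are.

Things in the scene. Friction and masses are not known exactly. Their poses are not given: they have to be found in the camera images.
- puller_knob (a point): centre of the puller's knurled round steel knob (30 mm across, 30 mm high). z runs up along the rod. A 16 mm shank joins it to a collar, 32 mm across and 5 mm thick, whose underside is 37 mm below this point. Weighs 0.25 kg. It stands loosely upright in one of the three rack holes, its collar resting on the rack's top, so this point starts 87 mm above the table.
- puller_collar (a point): centre of the underside of the puller's collar, z up along the rod. Below it: a coarse right-hand two-start thread, 23 mm over the crests, lead 20 mm a turn (goes in clockwise seen from above), whose lower ends are 20 mm below the collar; then a tapered nose ending 24 mm below it. Where around the rod the thread starts is not known. More than 25 N on the thread, by pushing, pulling or overtightening, spoils it.
- insert_mouth (a point): centre of the mouth of the tapped hole in the steel insert's top face; z up. Hole 25 mm wide, 26 mm deep. The threads meet with the collar 7 to 18 mm above the insert; where they start is not known. Turned clockwise under a light push the puller sinks 3.2 mm a radian; turned without a push it can jam at the start. Home, it stops sinking; 0.2 rad more takes up the play, then it binds.
- insert: the tapped insert: steel, 44 x 44 mm, 30 mm high, 0.29 to 0.43 kg; origin under its centre. It sits in one of the jig's two pockets (square, 30 mm deep, 0.5 mm play a side), its top flush with the holder, 48 mm above the table, so fingers cannot reach it. Spring plungers in two pocket walls hold it: it takes a steady straight pull of 9 to 16 N.
- blank_top (a point): centre of the top face of the other steel insert, 44 x 44 x 30 mm, without a tapped hole (a shallow groove and four tiny holes on top), in the jig's other pocket. Leave it.
- jig: stapling jig, fixed. Origin on the table under the centre of its aluminium holder, z up. Holder 85 (x) x 164 (y) mm, top 48 mm above the table, pockets centred at x = 0, y = -40 and +40 mm. It stands on a 12 mm pale blue board, x -100 to 180, y -120 to 120 mm. Fences 32 mm high lie along x at y = -103 and 103 mm; a black stapler 107 mm high, 58 mm wide, at x = 85 to 171 mm.
- rack: wooden pin rack, fixed, 230 (x) x 56 (y) x 50 mm high, origin under its centre, z up; three holes 26 mm wide at x = -80, 0 and 80 mm. The pins stand in any order.
- tee_pin: steel locating pin in the rack with a T-shaped cross-bar (66 mm long, 48 mm above the rack). Origin at the underside of its collar. Leave it.
- ball_pin: steel locating pin in the rack with a small black ball (24 mm, 55 mm high above the rack). Origin at the underside of its collar. Leave it.
- tray_in (a point): centre of the inner floor of the grey plastic tray (fixed), 5 mm above the table; inside 152 (x) x 122 (y) mm, rim 28 mm above the table, empty.
- driver: loose screwdriver lying near the robot. Leave it.
- spanner: loose spanner lying near the robot. Leave it.
Not all that is in view belongs to the job. Of the things that look like the part that bears tray_in, take the one that is farthest from the robot's base at the start.

How it is judged (in metres and radians):
On the way, in this order (a step that is already met when the one before it is completed fails the run):
1. the puller is lifted out of the rack (height (world z) of puller_knob above 0.118 m), for 0.1 s.
2. the puller is screwed home: its collar within 1.5 mm of the insert's top, the insert still seated (z of puller_knob in the frame of insert_mouth between 0.033 and 0.0385 m and angle between the z axis of puller_knob and the z axis of insert_mouth, either way round below 0.12 rad and z of insert_mouth in the frame of jig below 0.0505 m), for 0.2 s.
3. the insert is drawn up clear of its pocket (z of insert_mouth in the frame of jig above 0.082 m), for 0.1 s.
At the end, for the whole second after the job is handed in: The tapped insert stands upright (within 0.08 rad) and flat on the floor of the tray, its axis within 60 mm along x and 45 mm along y of the tray's centre, at rest, with the puller still screwed in (its collar within 2.5 mm of the insert's top, in line within 0.15 rad) (x of insert_mouth in the frame of tray_in between -0.06 and 0.06 m and y of insert_mouth in the frame of tray_in between -0.045 and 0.045 m and z of insert_mouth in the frame of tray_in below 0.034 m and angle between insert_mouth's own z axis and vertical below 0.08 rad and z of puller_knob in the frame of insert_mouth between 0.033 and 0.0395 m and angle between the z axis of puller_knob and the z axis of insert_mouth, either way round below 0.15 rad and linear speed of insert below 0.02 m/s); the robot touches nothing.
It fails at once if the thread is forced: more than 25 N between the puller and the insert (contact force between puller and insert above 25 N).
It fails at once if the insert is wrenched in its pocket: more than 60 N between it and the jig (contact force between insert and jig above 60 N).
It fails at once if the insert leaves its seat before the puller is home, or is tipped while still in its pocket (horizontal distance between insert_mouth and jig below 0.06 m and z of insert_mouth in the frame of jig between 0.051 and 0.076 m and (z of puller_knob in the frame of insert_mouth above 0.041 m or angle between the z axis of insert and the z axis of jig, either way round above 0.15 rad)).
It fails at once if the insert is dropped or pressed into the tray: more than 40 N (contact force between insert and tray above 40 N).
It fails at once if the plain insert, another pin, the screwdriver or the spanner is moved by more than 15 mm (distance of any of blank_top, tee_pin, ball_pin, driver, spanner from where it was at the start of the episode above 0.015 m).
It also fails if it takes over 72 s, if anything falls off the work surface, if the arm or the gripper's body presses on something with over 40 N, if the wrist force passes 120 N, or if a joint passes its speed limit or range.

ROBOT

A 6-joint arm with a two-finger parallel gripper is mounted at the origin on the work surface. World frame = base frame: x ahead of the robot, y to its left, z up, the work surface at z = 0. Lengths are in mm, angles in rad, forces in N, time in s.
With the tool pointing down it reaches from about 425 to 1125 mm from the base axis. Payload 14.9 kg.
Tool frame: the origin (TCP) lies on the centre line of the jaws, within the pads' length; the fingertips stand 8 mm ahead of it and the grasp point (between the pads) lies 11 mm behind it; z points along the fingers, x is the direction in which the jaws open and shut, and the axes are right-handed (so a half turn about z gives the same grasp; the last joint's range is limited). The gripper opens to 91 mm and grips with 3 to 60 N. Pads are 32 mm wide; open, the fingers measure 118 mm over their backs; the gripper's body (76 mm by 178 mm) begins 60 mm behind the grasp point.
Start: joints at [1.101, 0.379, 1.734, -0, 1.028, -0.033], TCP at [296.138, 634.287, 221.932] pointing down, gripper open.
Joint ranges: [-2.77, 2.77], [-0.74, 2.19], [0, 2.66], [-1.06, 4.2], [0.31, 2.87], [-3.08, 3.08]. Speed limits (rad/s): [1.89, 1.89, 2.39, 3.14, 3.14, 3.14].

INTERFACE

Orientations are given as a rotation vector (axis times angle).
In Python, from bench import env gives the robot as it stands.
- The arm moves only by the tool move_arm, never from a script. Its argument "targets" is a list of rows, each a list of 6 numbers: the shift along the tool's x, y, z scaled (see below), then the turn, a rotation vector about the tool's x, y, z scaled (see below). A call has exactly 5 rows; each row shifts and turns the commanded pose from where the row before left it, along the tool's axes as they then stand; what a row does not reach is not made up. The controller multiplies each number of a shift by 0.6 m and each number of a turn by pi rad. A row lasts 1/8 s, in which the tool goes at most 62.5 mm and 10.7 degrees, less where a joint would pass 70% of its speed; a pose out of reach is approached as far as the arm can. A call with a number of a shift or a turn outside -1 to 1 is refused whole. A call with a gripper value outside its range is refused whole. "grip" is the opening, from 0 (shut) to 1 (fully open), set as the call begins (left out, the last holds). The fingers move at their own pace and stop on an object; the grip force is fixed at half the most. Time passes only in rows, so rows that do not move let the fingers close, or fill a call up. It gives the time, the measured TCP pose, the force and the opening at its end, in the units of the state.
- env.get_obs(): the state, without advancing time (a new reading comes with each control period).
- env.get_image(name): name is "scene" or "top"; returns a dict with "pixels" (480x640x3 uint8, red, green, blue), "z_map" (480x640 float32, mm along the optical axis (not along the pixel's ray), 0 where there is no reading), "intrinsics" (3x3 intrinsics, pixels), "R" (3x3) and "t" (3): a world point X has camera coordinates R X + t. Camera axes: x right, y down, z forward; pixel columns grow to the right and rows downward; lengths in mm; the calibration is good to about 2 mm. A picture is of the moment at which its call begins.
- env.close_job(): hands the job in, once; it reports no verdict.
The state is a dict: "time_s": time; "joints": joint angles; "dq": joint speeds; "tau": joint torques, N m; "eef_pos": TCP position; "tcp_rot": TCP orientation; "force": force on the tool from outside, world axes, zero at the start; "torque": the same for the moment, N m; "width": finger opening in mm.
Only numpy, scipy, OpenCV 4.12 (cv2) and the standard library are available. Lean on these libraries where they do the work, as an engineer would, in place of code of your own. Each camera call takes 0.05 s, during which the arm holds its last target.

## Working session

There is one attempt and no reset: what is moved stays moved. The work goes in short steps, Python scripts to look and compute and a tool call to move; the robot and the scene stay as the last step left them, time stands still between calls to the robot, and variables do not carry over. Pictures are saved under pics/ and viewed, and the job is handed in when it is done.

Besides the shell and the picture viewer there is one more tool, called after "Call:" as name(argument=value, ...) on one line, values as JSON. move_arm: Moves the arm, as the interface text tells. Shifts and turns lie within -1 to 1; 1 stands for 0.6 m of shift or pi rad of turn. Its arguments: {"type":"object","properties":{"targets":{"type":"array"},"grip":{"type":"number"}},"required":["targets"]}

```bash
ls; mkdir -p pics; python3 - <<'E'
from bench import env
import cv2, numpy as np
print(env.get_obs())
for n in ("scene","top"):
    d=env.get_image(n)
    cv2.imwrite(f"pics/{n}0.png",d["pixels"][:,:,::-1])
    np.savez(f"{n}0.npz",**d)
    print(n,d["intrinsics"],d["R"],d["t"])
E
```

```text
pics
{'time_s': 0.0, 'joints': array([ 1.10068342e+00,  3.79425534e-01,  1.73476707e+00, -3.63920318e-05,
        1.02849538e+00, -3.33112052e-02]), 'dq': array([-0.00084204,  0.00162985,  0.00069813, -0.00067108, -0.00036915,
       -0.00252609]), 'tau': array([-2.78125408e-03, -7.63766885e+01, -4.34359288e+01,  6.49347296e-02,
        4.24117665e-02, -1.21340927e-04]), 'eef_pos': array([295.97722385, 633.9269654 , 221.28317245]), 'tcp_rot': array([ 2.64947967e+00,  1.68706565e+00, -1.45610482e-03]), 'force': array([-0.67338776, -0.38365225,  0.69460987]), 'torque': array([ 0.01841855,  0.02603763, -0.02231176]), 'width': 90.97698827103514}
scene [[564.30316001   0.         329.77320218]
 [  0.         564.30316001 241.70871963]
 [  0.           0.           1.        ]] [[-0.08619952  0.99609673  0.01899861]
 [ 0.7716959   0.07881728 -0.63108896]
 [-0.63012307 -0.03973842 -0.77547777]] [  37.46267673 -251.31724574 1399.08280279]
top [[481.03352862   0.         313.35155409]
 [  0.         481.03352862 243.44051805]
 [  0.           0.           1.        ]] [[-0.0062555  -0.99963437  0.02630573]
 [-0.99876712  0.00495027 -0.04939358]
 [ 0.0492453  -0.02658228 -0.99843291]] [  -7.53070986  381.63829424 1020.19984223]
```

View pics/scene0.png

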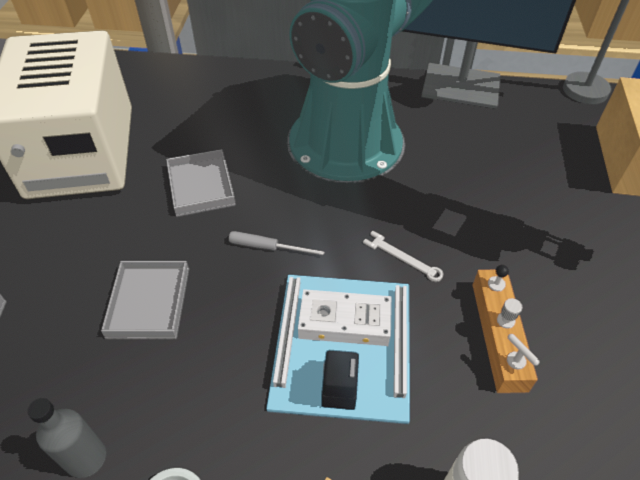

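View pics/top0.png

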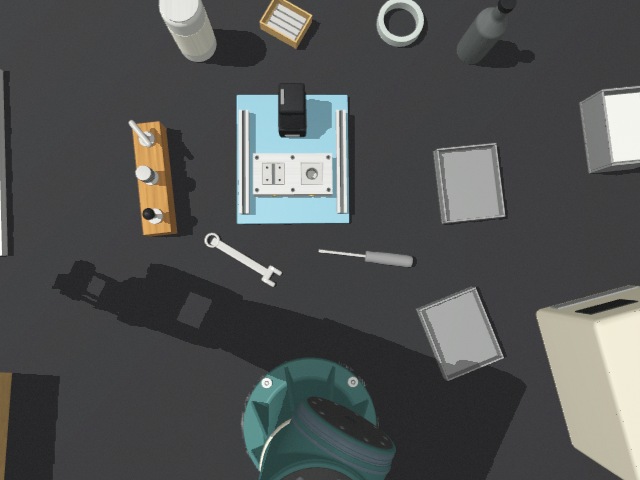

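```bash
cat > h.py <<'E'
import numpy as np, cv2
def load(n): return dict(np.load(n))
def world(d):
    K=d["intrinsics"];z=d["z_map"].astype(float)
    v,u=np.mgrid[:480,:640]
    c=np.stack([(u-K[0,2])/K[0,0]*z,(v-K[1,2])/K[1,1]*z,z],-1)
    W=(c-d["t"])@d["R"]   # R^T (c-t)
    W[z==0]=np.nan
    return W
def proj(d,X):
    c=d["R"]@np.asarray(X,float)+d["t"]; p=d["intrinsics"]@c; return p[:2]/p[2]
E
python3 - <<'E'
from h import *
t=load("top0.npz");s=load("scene0.npz");Wt=world(t);Ws=world(s)
for nm,W,pts in (("top",Wt,[(147,172),(142,127),(150,213),(311,173),(273,173),(470,183),(460,333),(615,128),(600,90),(295,190),(250,100),(400,200)]),("scene",Ws,[(513,304),(325,311),(367,314),(145,300),(200,183),(502,270),(524,348)])):
    for u,v in pts: print(nm,(u,v),W[v,u].round(1))
# gentle masks by height
def rng(W,x0,x1,y0,y1,z0,z1):
    return (W[...,0]>x0)&(W[...,0]<x1)&(W[...,1]>y0)&(W[...,1]<y1)&(W[...,2]>z0)&(W[...,2]<z1)
np.set_printoptions(suppress=True,precision=1)
for nm,W in (("top",Wt),("scene",Ws)):
    m=rng(W,300,750,150,600,94,112); print(nm,"knobtop pts",m.sum())
    m=rng(W,300,750,-150,250,44,53); p=W[m]; print("holder",len(p),np.median(p,0),cv2.minAreaRect(p[:,:2].astype(np.float32)))
    m=rng(W,300,750,250,500,46,54); p=W[m]; print("rack",len(p),np.median(p,0),cv2.minAreaRect(p[:,:2].astype(np.float32)))
    m=rng(W,300,750,-600,-200,12,34); p=W[m]; print("traywalls",len(p),np.median(p,0),cv2.minAreaRect(p[:,:2].astype(np.float32)))
    m=rng(W,300,750,250,500,80,120); p=W[m]; print("pins",len(p)); 
E
```

```text
top (147, 172) [518.1 316.1 100.3]
top (142, 127) [622.1 343.8  48.6]
top (150, 213) [437.6 308.8 102.5]
top (311, 173) [531.2  -5.3  22.3]
top (273, 173) [526.4  74.1  46.9]
top (470, 183) [ 512.6 -353.5    2.5]
top (460, 333) [ 187.6 -323.8    4.6]
top (615, 128) [ 616.4 -638.1   65.8]
top (600, 90) [ 693.  -602.8   75.8]
top (295, 190) [490.4  28.6  49.3]
top (250, 100) [691.6 125.1  14.2]
top (400, 200) [ 475.8 -199.3    0.9]
scene (513, 304) [514.5 326.1  99.3]
scene (325, 311) [513.9  -2.6  24.3]
scene (367, 314) [526.9  75.2  46.8]
scene (145, 300) [ 511.  -350.9    4.8]
scene (200, 183) [ 185.  -320.4    1.4]
scene (502, 270) [444.7 313.4 103.1]
scene (524, 348) [599.5 334.3  98.5]
top knobtop pts 494
holder 3118 [526.   36.8  48.3] ((562.6019287109375, 33.938941955566406), (160.30665588378906, 164.12356567382812), 0.22703106701374054)
rack 2301 [503.3 318.3  50.1] ((516.8596801757812, 323.4100341796875), (230.322509765625, 57.84147262573242), 6.5921125411987305)
traywalls 1056 [ 504.3 -333.4   25.5] ((463.48138427734375, -301.95452880859375), (244.83065795898438, 228.16685485839844), 5.572049617767334)
pins 563
scene knobtop pts 584
holder 3629 [530.7  36.7  48. ] ((590.234130859375, 34.639102935791016), (164.1628875732422, 216.52029418945312), 89.91734313964844)
rack 2393 [538.7 317.9  50.2] ((518.8417358398438, 324.4605407714844), (230.93899536132812, 58.06482696533203), 6.39729642868042)
traywalls 1550 [ 515.7 -343.3   23.5] ((460.1229248046875, -328.28021240234375), (180.65562438964844, 305.3573913574219), 72.64595794677734)
pins 770
```

```bash
python3 - <<'E'
import cv2
a=cv2.imread("pics/top0.png");
cv2.imwrite("pics/topc1.png",cv2.resize(a[90:240,120:360],None,fx=3.3,fy=3.3,interpolation=cv2.INTER_CUBIC))
a=cv2.imread("pics/scene0.png");
cv2.imwrite("pics/scc1.png",cv2.resize(a[255:400,270:550],None,fx=2.8,fy=2.8,interpolation=cv2.INTER_CUBIC))
E
```

```text
(no output)
```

View pics/topc1.png

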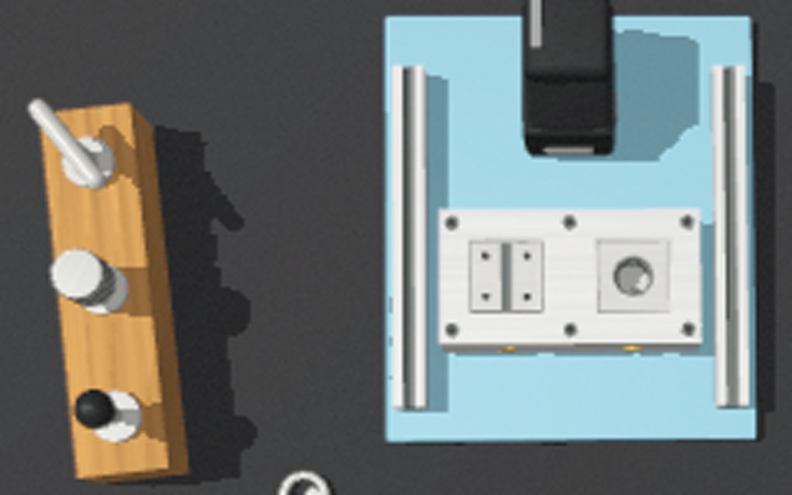

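View pics/scc1.png

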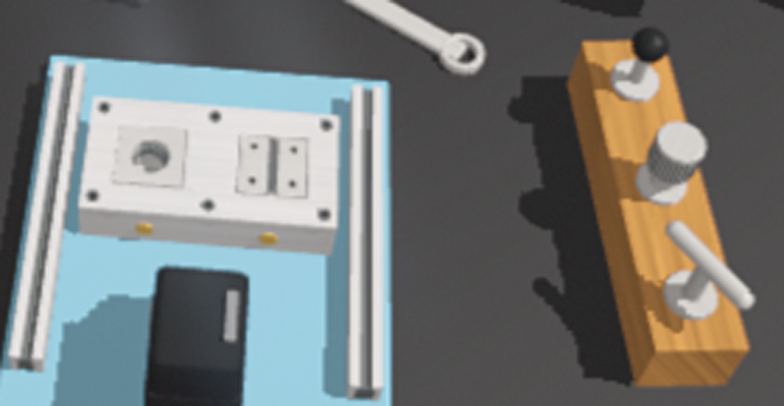

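```bash
python3 - <<'E'
from h import *
np.set_printoptions(suppress=True,precision=1)
for n in ("top","scene"):
    d=load(n+"0.npz");W=world(d);print(n)
    def comp(x0,x1,y0,y1,z0,z1):
        m=(W[...,0]>x0)&(W[...,0]<x1)&(W[...,1]>y0)&(W[...,1]<y1)&(W[...,2]>z0)&(W[...,2]<z1)
        k,l,st,_=cv2.connectedComponentsWithStats(m.astype(np.uint8),connectivity=4)
        i=1+np.argmax(st[1:,4]);return W[l==i],l==i
    p,m=comp(450,620,-80,150,44,53); print("holder",len(p),np.median(p,0),cv2.minAreaRect(p[:,:2].astype(np.float32)))
    p,m=comp(400,650,250,420,46,54); print("rack",np.median(p[:,2]),cv2.minAreaRect(p[:,:2].astype(np.float32)))
    p,m=comp(480,560,280,360,80,110); print("puller",len(p),np.median(p,0)); q=p[p[:,2]>98]; print(" top",len(q),q.mean(0),cv2.minEnclosingCircle(q[:,:2].astype(np.float32)))
    p,m=comp(380,650,-460,-240,-8,34); print("tray",cv2.minAreaRect(p[p[:,2]>22][:,:2].astype(np.float32)))
    p,m=comp(380,650,-460,-240,22,34); print("trayrim",len(p),cv2.minAreaRect(p[:,:2].astype(np.float32)))
    # hole: dark/low depth within insert
    m=(abs(W[...,0]-525)<45)&(abs(W[...,1]+5)<25)&(W[...,2]<42)&(W[...,2]>10); q=W[m]; print("hole low pts",len(q))
    # cast onto plane z=48: pixel coordinates of low region
    v,u=np.nonzero(m); K=d["intrinsics"]
    r=(np.stack([(u-K[0,2])/K[0,0],(v-K[1,2])/K[1,1],np.ones(len(u))],-1))@d["R"]; C=-d["R"].T@d["t"]
    P=C+r*((48-C[2])/r[:,2])[:,None]; ok=(abs(P[:,0]-525)<20)&(abs(P[:,1]+4)<20); P=P[ok]; print(" hole",len(P),P.mean(0),P.min(0),P.max(0)); print(C)
E
```

```text
top
holder 3086 [525.7  36.8  48.3] ((525.6314697265625, 33.792442321777344), (86.36524200439453, 164.12356567382812), 0.22703106701374054)
rack 50.097694156860044 ((516.8596801757812, 323.4100341796875), (230.322509765625, 57.84147262573242), 6.5921125411987305)
puller 242 [515.1 320.6 101.3]
 top 187 [516.4 323.  102. ] ((516.8014526367188, 322.6930236816406), 15.562126159667969)
tray ((510.0685729980469, -345.74505615234375), (160.6003875732422, 131.95263671875), 5.572049617767334)
trayrim 646 ((510.0685729980469, -345.74505615234375), (160.6003875732422, 131.95263671875), 5.572049617767334)
hole low pts 180
 hole 85 [525.4  -5.1  48. ] [515.6 -17.2  48. ] [544.9  16.   48. ]
[ 330.9   17.7 1037.6]
scene
holder 3541 [529.4  37.   48. ] ((526.3727416992188, 34.65332794189453), (164.17845153808594, 89.23515319824219), 89.71784973144531)
rack 50.081046416682895 ((518.8417358398438, 324.4605407714844), (230.93899536132812, 58.06482696533203), 6.39729642868042)
puller 327 [524.1 321.9 100.8]
 top 216 [519.9 323.6 101.9] ((519.2351684570312, 324.0772399902344), 16.337196350097656)
tray ((511.9119873046875, -344.7255859375), (164.21636962890625, 131.32757568359375), 5.6617512702941895)
trayrim 841 ((511.9119873046875, -344.7255859375), (164.21636962890625, 131.32757568359375), 5.6617512702941895)
hole low pts 275
 hole 84 [529.   -5.4  48. ] [517.9 -16.2  48. ] [538.1   5.9  48. ]
[1078.8   38.1  925.6]
```

```bash
cat > plan.py <<'E'
# usage: plan.py x y z yaw nrows [from: measured pose]
import sys, numpy as np
from scipy.spatial.transform import Rotation as Ro
from bench import env
o=env.get_obs()
p=np.array(o["eef_pos"]);R=Ro.from_rotvec(o["tcp_rot"])
x,y,z,yaw=map(float,sys.argv[1:5]);n=int(sys.argv[5])
T=Ro.from_matrix(np.array([[np.cos(yaw),np.sin(yaw),0],[np.sin(yaw),-np.cos(yaw),0],[0,0,-1]]).astype(float))
g=np.array([x,y,z])
X=R.as_matrix()[:,0]; print("pos",p.round(1),"yaw",round(np.arctan2(X[1],X[0]),3),"j6",o["joints"][5].round(3),"F",o["force"].round(1),"M",o["torque"].round(2),"w",round(o["width"],1),"t",round(o["time_s"],2))
rv=(R.inv()*T).as_rotvec(); 
if abs(rv[2])>3: print("near-pi turn, careful")
for k in range(n):
    left=n-k
    s=R.as_matrix().T@(g-p)/left/600
    r=(R.inv()*T).as_rotvec()/left/np.pi
    row=np.r_[s,r].round(4); print([float(a) for a in row])
    p=p+R.as_matrix()@(row[:3]*600); R=R*Ro.from_rotvec(row[3:]*np.pi)
E
cat > st.py <<'E'
from bench import env
import numpy as np
from scipy.spatial.transform import Rotation as Ro
o=env.get_obs();M=Ro.from_rotvec(o["tcp_rot"]).as_matrix()
print("pos",o["eef_pos"].round(2),"yaw",round(np.arctan2(M[1,0],M[0,0]),3),"tilt xy",M[:2,2].round(4),"j",o["joints"].round(3),"F",o["force"].round(2),"M",o["torque"].round(2),"w",round(o["width"],1),"t",round(o["time_s"],2))
E
python3 plan.py 518 323.5 180 1.684 10
```

```text
pos [296.  634.  221.4] yaw 1.134 j6 -0.033 F [ 0.3  0.3 -0.2] M [ 0.01  0.04 -0.  ] w 91.6 t 0.1
[-0.0312, 0.0554, 0.0069, -0.0, 0.0, -0.0175]
[-0.0342, 0.0536, 0.0069, -0.0, 0.0, -0.0175]
[-0.0371, 0.0517, 0.0069, -0.0, 0.0, -0.0175]
[-0.0399, 0.0495, 0.0069, -0.0, 0.0, -0.0175]
[-0.0426, 0.0473, 0.0069, -0.0, 0.0, -0.0175]
[-0.0451, 0.0449, 0.0069, -0.0, 0.0001, -0.0175]
[-0.0475, 0.0423, 0.0069, -0.0, 0.0, -0.0175]
[-0.0498, 0.0396, 0.007, -0.0, 0.0001, -0.0175]
[-0.0519, 0.0368, 0.0069, -0.0001, 0.0, -0.0175]
[-0.0538, 0.034, 0.007, -0.0, 0.0001, -0.0176]
```

Call:
move_arm(targets=[[-0.031,0.055,0.007,0,0,-0.0175],[-0.034,0.054,0.007,0,0,-0.0175],[-0.037,0.052,0.007,0,0,-0.0175],[-0.04,0.05,0.007,0,0,-0.0175],[-0.043,0.047,0.007,0,0,-0.0175]], grip=0.6)

```text
time_s: 0.72
eef_pos: [408.0, 477.8, 200.5]
tcp_rot: [2.392, 2.037, -0.001]
force: [0.5, 0.4, 0.0]
width: 54.8
```

Call:
move_arm(targets=[[-0.045,0.045,0.007,0,0,-0.0175],[-0.0475,0.042,0.007,0,0,-0.0175],[-0.05,0.04,0.007,0,0,-0.0175],[-0.052,0.037,0.007,0,0,-0.0175],[-0.054,0.034,0.007,0,0,-0.0175]])

```text
time_s: 1.35
eef_pos: [519.2, 322.3, 179.6]
tcp_rot: [-2.09, -2.345, 0.001]
force: [0.1, 0.1, -0.7]
width: 54.6
```

```bash
python3 st.py; python3 plan.py 518 323.7 130 1.684 5
```

```text
pos [519.21 322.3  179.59] yaw 1.686 tilt xy [-0.0003 -0.0002] j [ 0.517  0.296  1.939 -0.     0.907 -1.168] F [ 0.14  0.06 -0.71] M [ 0.07 -0.   -0.02] w 54.6 t 1.35
pos [519.2 322.3 179.6] yaw 1.686 j6 -1.168 F [ 0.1  0.1 -0.7] M [ 0.07 -0.   -0.02] w 54.6 t 1.35
[0.0005, -0.0003, 0.0165, -0.0, 0.0, 0.0001]
[0.0005, -0.0004, 0.0165, -0.0, 0.0, 0.0001]
[0.0005, -0.0003, 0.0166, -0.0, 0.0, 0.0001]
[0.0005, -0.0004, 0.0165, -0.0001, 0.0, 0.0001]
[0.0006, -0.0003, 0.0166, -0.0, 0.0001, 0.0001]
```

Call:
move_arm(targets=[[0.0005,-0.0003,0.02,0,0,0],[0.0005,-0.0004,0.02,0,0,0],[0.0005,-0.0003,0.02,0,0,0],[0.0005,-0.0004,0.02,0,0,0],[0.0005,-0.0003,0.02,0,0,0]])

```text
time_s: 1.98
eef_pos: [517.3, 325.2, 119.1]
tcp_rot: [-2.092, -2.344, 0.0]
force: [-0.2, 0.1, -0.1]
width: 54.4
```

```bash
python3 - <<'E'
from bench import env
import cv2
a=env.get_image("scene")["pixels"][:,:,::-1]; b=env.get_image("top")["pixels"][:,:,::-1]
import numpy as np
A=cv2.resize(a[220:400,430:610],(400,400),interpolation=cv2.INTER_CUBIC);B=cv2.resize(b[90:250,80:240],(400,400),interpolation=cv2.INTER_CUBIC)
cv2.imwrite("pics/g1.png",np.hstack([A,B]))
E
python3 st.py
```

```text
pos [516.71 324.67 118.36] yaw 1.684 tilt xy [-0.0018 -0.001 ] j [ 0.523  0.382  1.958  0.     0.803 -1.161] F [ 0.12 -0.1  -0.65] M [0.08 0.01 0.01] w 54.8 t 2.08
```

View pics/g1.png

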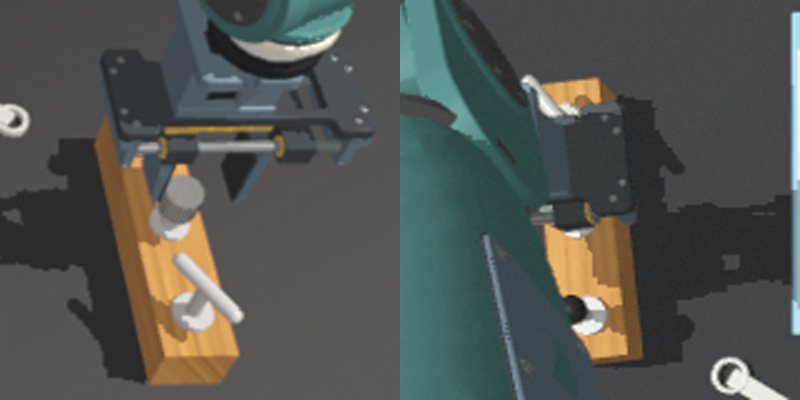

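```bash
python3 plan.py 518 323.7 77.6 1.684 5
```

```text
pos [516.7 324.7 118.4] yaw 1.684 j6 -1.161 F [ 0.1 -0.1 -0.7] M [0.08 0.01 0.01] w 54.8 t 2.08
[-0.0004, 0.0004, 0.0136, -0.0001, 0.0001, 0.0]
[-0.0004, 0.0004, 0.0136, -0.0001, 0.0, 0.0]
[-0.0003, 0.0004, 0.0136, -0.0001, 0.0001, 0.0]
[-0.0004, 0.0004, 0.0136, -0.0002, 0.0, 0.0]
[-0.0003, 0.0004, 0.0135, -0.0001, 0.0001, 0.0]
```

Call:
move_arm(targets=[[-0.0004,0.0004,0.0135,0,0,0],[-0.0004,0.0004,0.0135,0,0,0],[-0.0004,0.0004,0.0135,0,0,0],[-0.0004,0.0004,0.0135,0,0,0],[-0.0004,0.0004,0.0135,0,0,0]])

```text
time_s: 2.7
eef_pos: [518.9, 323.8, 78.9]
tcp_rot: [-2.093, -2.343, 0.0]
force: [0.8, -0.4, 0.2]
width: 54.6
```

Call:
move_arm(targets=[[0,0,0,0,0,0],[0,0,0,0,0,0],[0,0,0,0,0,0],[0,0,0,0,0,0],[0,0,0,0,0,0]], grip=0.2)

```text
time_s: 3.32
eef_pos: [519.1, 323.9, 79.7]
tcp_rot: [2.092, 2.343, 0.001]
force: [0.0, -0.0, 2.5]
width: 29.6
```

```bash
python3 st.py
```

```text
pos [519.11 323.94  79.75] yaw 1.684 tilt xy [0.0005 0.0003] j [ 0.52   0.443  1.962  0.     0.736 -1.164] F [ 0.03 -0.05  2.52] M [ 0.18  0.05 -0.  ] w 29.6 t 3.33
```

Call:
move_arm(targets=[[0,0,0,0,0,0],[0,0,0,0,0,0],[0,-0.0013,0,0,0,0.02],[0,0,0,0,0,0.05],[0,0,0,0,0,0.05]], grip=0.5)

```text
time_s: 3.95
eef_pos: [518.0, 323.6, 79.3]
tcp_rot: [-2.499, -1.903, 0.0]
force: [1.0, -0.8, -0.4]
width: 45.6
```

Call:
move_arm(targets=[[0,0,0,0,0,0.055],[0,0,0,0,0,0.055],[0,0,0,0,0,0.055],[0,0,0,0,0,0],[0,0,0,0,0,0]])

```text
time_s: 4.58
eef_pos: [518.1, 323.7, 79.4]
tcp_rot: [2.898, 1.212, -0.0]
force: [-0.4, -1.0, -0.7]
width: 45.5
```

```bash
python3 st.py
```

```text
pos [518.1  323.67  79.39] yaw 0.792 tilt xy [-0.0001 -0.0001] j [ 0.52   0.443  1.963 -0.     0.735 -0.272] F [-0.43 -1.03 -0.74] M [-0.01 -0.06 -0.03] w 45.5 t 4.58
```

Call:
move_arm(targets=[[0,0,0.002,0,0,0],[0,0,0,0,0,0],[0,0,0,0,0,0],[0,0,0,0,0,0],[0,0,0,0,0,0]], grip=0.2)

```text
time_s: 5.2
eef_pos: [518.0, 323.6, 78.1]
tcp_rot: [2.901, 1.207, -0.001]
force: [0.6, 0.2, -2.8]
width: 29.1
```

Call:
move_arm(targets=[[0,0,0,0,0,0],[0,0,-0.01,0,0,0],[0,0,-0.02,0,0,0],[0,0,-0.03,0,0,0],[0,0,-0.05,0,0,0]])

```text
time_s: 5.82
eef_pos: [517.9, 323.5, 145.5]
tcp_rot: [2.901, 1.207, -0.001]
force: [0.5, -0.2, -2.3]
width: 29.4
```

```bash
python3 st.py; python3 plan.py 526.2 -5.6 150 2.85 15
```

```text
pos [517.9  323.54 145.46] yaw 0.788 tilt xy [-0.0005 -0.0003] j [ 0.52   0.343  1.951  0.     0.848 -0.268] F [ 0.5  -0.21 -2.26] M [-0.06 -0.   -0.01] w 29.4 t 5.83
pos [517.9 323.5 145.5] yaw 0.788 j6 -0.268 F [ 0.5 -0.2 -2.3] M [-0.06 -0.   -0.01] w 29.4 t 5.83
[-0.0253, 0.0264, -0.0005, -0.0, 0.0, -0.0437]
[-0.0287, 0.0227, -0.0005, -0.0, 0.0, -0.0438]
[-0.0315, 0.0186, -0.0005, -0.0, 0.0, -0.0437]
[-0.0338, 0.0141, -0.0005, -0.0, 0.0, -0.0438]
[-0.0354, 0.0093, -0.0005, -0.0, -0.0, -0.0437]
[-0.0363, 0.0044, -0.0005, -0.0, -0.0, -0.0438]
[-0.0366, -0.0006, -0.0005, -0.0, -0.0, -0.0437]
[-0.0361, -0.0056, -0.0005, -0.0, -0.0, -0.0438]
[-0.035, -0.0105, -0.0005, -0.0, -0.0, -0.0437]
[-0.0333, -0.0152, -0.0005, -0.0, -0.0, -0.0438]
[-0.0309, -0.0196, -0.0005, -0.0, -0.0, -0.0437]
[-0.0279, -0.0237, -0.0005, -0.0, -0.0, -0.0438]
[-0.0244, -0.0273, -0.0005, -0.0001, -0.0, -0.0437]
[-0.0204, -0.0304, -0.0005, -0.0, -0.0, -0.0438]
[-0.016, -0.0328, -0.0004, -0.0, -0.0001, -0.0437]
```

Call:
move_arm(targets=[[-0.0253,0.0264,0,0,0,-0.0437],[-0.0287,0.0227,0,0,0,-0.0438],[-0.0315,0.0186,0,0,0,-0.0437],[-0.0338,0.0141,0,0,0,-0.0438],[-0.0354,0.0093,0,0,0,-0.0437]])

```text
time_s: 6.45
eef_pos: [521.2, 213.4, 145.6]
tcp_rot: [2.319, 2.118, 0.002]
force: [0.6, 0.5, -2.4]
width: 29.5
```

Call:
move_arm(targets=[[-0.0363,0.0044,0,0,0,-0.0438],[-0.0366,-0.0006,0,0,0,-0.0437],[-0.0361,-0.0056,0,0,0,-0.0438],[-0.035,-0.0105,0,0,0,-0.0437],[-0.0333,-0.0152,0,0,0,-0.0438]])

```text
time_s: 7.08
eef_pos: [524.0, 103.6, 145.6]
tcp_rot: [1.47, 2.775, 0.001]
force: [1.1, -0.7, -2.6]
width: 29.3
```

Call:
move_arm(targets=[[-0.0309,-0.0196,0,0,0,-0.0437],[-0.0279,-0.0237,0,0,0,-0.0438],[-0.0244,-0.0273,0,0,0,-0.0437],[-0.0204,-0.0304,0,0,0,-0.0438],[-0.016,-0.0328,0,0,0,-0.0437]])

```text
time_s: 7.7
eef_pos: [526.8, -6.2, 145.6]
tcp_rot: [0.449, 3.108, 0.0]
force: [-0.3, -0.1, -3.3]
width: 29.4
```

```bash
python3 st.py; python3 - <<'E'
from bench import env
import cv2
import numpy as np
ims=[]
for n in("scene","top"):
    d=env.get_image(n);np.savez(n+"1.npz",**d);ims.append(d["pixels"][:,:,::-1])
a,b=ims
A=cv2.resize(a[200:400,240:440],(400,400),interpolation=cv2.INTER_CUBIC);B=cv2.resize(b[80:240,220:380],(400,400),interpolation=cv2.INTER_CUBIC)
cv2.imwrite("pics/g2.png",np.hstack([A,B]))
E
python3 st.py
```

```text
pos [526.83  -6.16 145.56] yaw 2.854 tilt xy [ 0.0013 -0.0001] j [-0.056  0.22   2.118  0.     0.802 -2.91 ] F [-0.34 -0.14 -3.35] M [0.05 0.11 0.04] w 29.4 t 7.7
pos [526.92  -6.78 145.48] yaw 2.851 tilt xy [ 0.0015 -0.0002] j [-0.057  0.22   2.118 -0.     0.801 -2.908] F [ 0.03  0.69 -1.76] M [ 0.11  0.08 -0.03] w 29.4 t 7.8
```

View pics/g2.png

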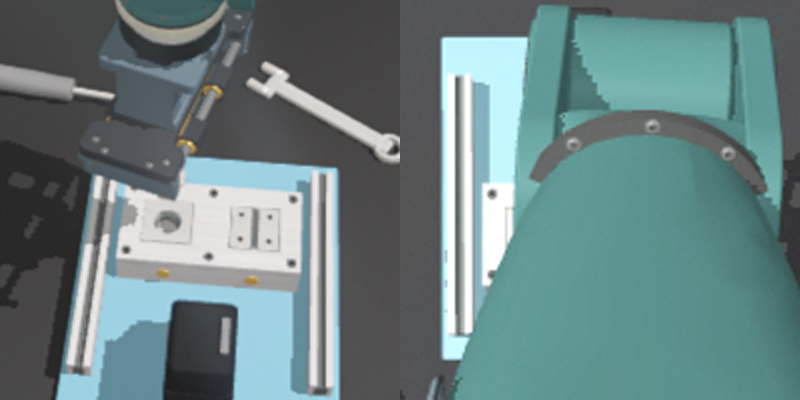

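```bash
python3 plan.py 526.0 -5.8 112 2.854 5
```

```text
pos [526.9  -6.8 145.5] yaw 2.851 j6 -2.908 F [ 0.   0.7 -1.8] M [ 0.11  0.08 -0.03] w 29.4 t 7.8
[0.0004, 0.0002, 0.0112, 0.0, 0.0001, -0.0002]
[0.0004, 0.0002, 0.0111, 0.0, 0.0001, -0.0002]
[0.0004, 0.0002, 0.0112, 0.0, 0.0001, -0.0002]
[0.0004, 0.0003, 0.0111, 0.0, 0.0001, -0.0002]
[0.0004, 0.0002, 0.0112, 0.0001, 0.0001, -0.0002]
```

Call:
move_arm(targets=[[0.0004,0.0002,0.014,0,0,0],[0.0004,0.0002,0.014,0,0,0],[0.0004,0.0002,0.014,0,0,0],[0.0004,0.0003,0.014,0,0,0],[0,0,0,0,0,0]])

```text
time_s: 8.43
eef_pos: [525.2, -4.5, 109.8]
tcp_rot: [-0.456, -3.107, 0.0]
force: [0.4, 0.1, -0.9]
width: 29.5
```

```bash
python3 st.py; python3 - <<'E'
from bench import env
env.get_image("scene")
E
python3 st.py
```

```text
pos [525.17  -4.47 109.75] yaw 2.85 tilt xy [-0.0015  0.0001] j [-0.053  0.28   2.13   0.     0.733 -2.903] F [ 0.35  0.1  -0.9 ] M [ 0.07  0.1  -0.02] w 29.5 t 8.43
pos [525.5   -4.54 110.26] yaw 2.85 tilt xy [-0.0008  0.0001] j [-0.053  0.279  2.129  0.     0.734 -2.903] F [ 0.19  0.36 -2.35] M [ 0.08  0.11 -0.02] w 29.5 t 8.47
```

Call:
move_arm(targets=[[0,0,0,0,0,0],[0,0,0,0,0,0],[0,0,0,0,0,0],[0,0,0,0,0,0],[0,0,0,0,0,0]])

```text
time_s: 9.1
eef_pos: [525.7, -4.7, 110.7]
tcp_rot: [0.457, 3.108, -0.0]
force: [-0.9, 0.0, -2.4]
width: 29.1
```

```bash
python3 st.py; python3 - <<'E'
from bench import env
for i in range(2):
    env.get_image("scene"); o=env.get_obs();print(o["eef_pos"].round(2))
E
```

```text
pos [525.71  -4.67 110.68] yaw 2.85 tilt xy [ 0.0001 -0.    ] j [-0.053  0.279  2.129 -0.     0.734 -2.903] F [-0.88  0.04 -2.39] M [0.1  0.09 0.02] w 29.1 t 9.1
[525.69  -4.66 110.66]
[525.73  -4.67 110.66]
```

Call:
move_arm(targets=[[-0.001,-0.0016,0.005,0,0,0],[0,0,0.005,0,0,0],[0,0,0.005,0,0,0],[0,0,0.003,0,0,0],[0,0,0,0,0,0]])

```text
time_s: 9.82
eef_pos: [525.9, -5.7, 99.6]
tcp_rot: [-0.457, -3.108, 0.0]
force: [-1.1, 0.1, -2.6]
width: 29.5
```

Call:
move_arm(targets=[[0,0,0.001,0,0,0],[0,0,0.001,0,0,0],[0,0,0.001,0,0,0],[0,0,0,0,0,0],[0,0,0,0,0,0]])

```text
time_s: 10.45
eef_pos: [526.0, -5.8, 98.0]
tcp_rot: [-0.457, -3.108, -0.0]
force: [0.1, 0.1, -2.8]
width: 29.7
```

```bash
python3 st.py
```

```text
pos [525.98  -5.75  98.04] yaw 2.85 tilt xy [-0.  0.] j [-0.055  0.302  2.131  0.     0.709 -2.905] F [ 0.07  0.14 -2.76] M [ 0.05  0.09 -0.02] w 29.7 t 10.45
```

Call:
move_arm(targets=[[0,0,0.001,0,0,0],[0,0,0.001,0,0,0],[0,0,0.001,0,0,0],[0,0,0.001,0,0,0],[0,0,0,0,0,0]])

```text
time_s: 11.08
eef_pos: [526.0, -5.7, 95.6]
tcp_rot: [-0.456, -3.108, 0.0]
force: [0.5, -0.3, -2.7]
width: 29.0
```

Call:
move_arm(targets=[[0,0,0.0005,0,0,0],[0,0,0.0005,0,0,0],[0,0,0.0005,0,0,0],[0,0,0,0,0,0],[0,0,0,0,0,0]])

```text
time_s: 11.7
eef_pos: [526.0, -5.7, 94.8]
tcp_rot: [0.457, 3.108, 0.0]
force: [0.3, -0.8, -2.6]
width: 29.4
```

```bash
python3 st.py
```

```text
pos [526.    -5.74  94.76] yaw 2.85 tilt xy [0. 0.] j [-0.055  0.308  2.131  0.     0.703 -2.905] F [ 0.27 -0.75 -2.62] M [ 0.06  0.1  -0.04] w 29.4 t 11.7
```

Call:
move_arm(targets=[[0,0,0.0005,0,0,0],[0,0,0.0005,0,0,0],[0,0,0.0005,0,0,0],[0,0,0,0,0,0],[0,0,0,0,0,0]])

```text
time_s: 12.32
eef_pos: [526.0, -5.7, 93.8]
tcp_rot: [-0.456, -3.108, 0.0]
force: [-0.1, 0.1, -1.9]
width: 29.0
```

Call:
move_arm(targets=[[0,0,0.0005,0,0,0],[0,0,0.0005,0,0,0],[0,0,0.0005,0,0,0],[0,0,0,0,0,0],[0,0,0,0,0,0]])

```text
time_s: 12.95
eef_pos: [526.0, -5.7, 92.9]
tcp_rot: [0.457, 3.108, 0.0]
force: [0.2, 0.3, -2.0]
width: 29.1
```

Call:
move_arm(targets=[[0,0,0.0005,0,0,0],[0,0,0.0005,0,0,0],[0,0,0.0005,0,0,0],[0,0,0,0,0,0],[0,0,0,0,0,0]])

```text
time_s: 13.58
eef_pos: [526.0, -5.7, 92.0]
tcp_rot: [0.457, 3.108, -0.0]
force: [-0.0, 0.2, -1.7]
width: 29.1
```

Call:
move_arm(targets=[[0,0,0.0005,0,0,0],[0,0,0.0005,0,0,0],[0,0,0.0005,0,0,0],[0,0,0,0,0,0],[0,0,0,0,0,0]])

```text
time_s: 14.2
eef_pos: [526.1, -5.8, 91.2]
tcp_rot: [0.456, 3.108, -0.0]
force: [-0.7, -0.1, 2.8]
width: 29.2
```

Call:
move_arm(targets=[[0,0,0,0,0,0.02],[0,0,0.0002,0,0,0.02],[0,0,0.0002,0,0,0.02],[0,0,0,0,0,0],[0,0,0,0,0,0]])

```text
time_s: 14.82
eef_pos: [526.0, -5.7, 90.9]
tcp_rot: [0.745, 3.052, 0.0]
force: [0.2, 0.3, -0.3]
width: 29.3
```

```bash
python3 st.py
```

```text
pos [526.02  -5.71  90.89] yaw 2.663 tilt xy [0.0001 0.    ] j [-0.055  0.315  2.132  0.     0.695 -2.718] F [ 0.24  0.28 -0.31] M [ 0.15  0.01 -0.03] w 29.3 t 14.82
```

Call:
move_arm(targets=[[0,0,0.0003,0,0,0.02],[0,0,0.0003,0,0,0.02],[0,0,0.0003,0,0,0.02],[0,0,0,0,0,0.02],[0,0,0,0,0,0]])

```text
time_s: 15.45
eef_pos: [525.8, -5.7, 90.2]
tcp_rot: [-1.122, -2.934, 0.0]
force: [0.3, 0.2, -2.1]
width: 29.2
```

```bash
python3 st.py
```

```text
pos [525.82  -5.69  90.22] yaw 2.411 tilt xy [-0.0003  0.    ] j [-0.055  0.316  2.132  0.     0.694 -2.467] F [ 0.33  0.15 -2.07] M [ 0.13  0.08 -0.02] w 29.2 t 15.45
```

Call:
move_arm(targets=[[0,0,0.0006,0,0,0.02],[0,0,0.0006,0,0,0.02],[0,0,0.0004,0,0,0.02],[0,0,0.0002,0,0,0.02],[0,0,0,0,0,0]])

```text
time_s: 16.08
eef_pos: [526.0, -5.7, 89.3]
tcp_rot: [-1.479, -2.771, -0.0]
force: [0.5, 0.5, -1.0]
width: 29.4
```

```bash
python3 st.py
```

```text
pos [525.98  -5.71  89.27] yaw 2.161 tilt xy [-0.  0.] j [-0.055  0.317  2.132  0.     0.692 -2.216] F [ 0.51  0.47 -1.  ] M [0.2  0.05 0.01] w 29.4 t 16.07
```

Call:
move_arm(targets=[[0,0,0.0009,0,0,0.04],[0,0,0.0007,0,0,0.04],[0,0,0.0007,0,0,0.04],[0,0,0.0007,0,0,0.04],[0,0,0.0001,0,0,0]])

```text
time_s: 16.7
eef_pos: [526.1, -5.7, 87.5]
tcp_rot: [2.121, 2.317, 0.0]
force: [0.1, 1.3, 2.0]
width: 29.5
```

```bash
python3 st.py
```

```text
pos [526.08  -5.71  87.48] yaw 1.659 tilt xy [0.0001 0.0001] j [-0.055  0.321  2.132  0.     0.689 -1.714] F [0.08 1.28 1.96] M [0.18 0.02 0.04] w 29.5 t 16.7
```

Sinking with a push of about 4 N; keep at the lead.

Call:
move_arm(targets=[[0,0,0.0006,0,0,0.04],[0,0,0.0007,0,0,0.04],[0,0,0.0007,0,0,0.04],[0,0,0.0007,0,0,0.04],[0,0,0,0,0,0]])

```text
time_s: 17.32
eef_pos: [526.0, -5.8, 85.8]
tcp_rot: [2.629, 1.719, 0.0]
force: [-0.6, -0.5, 2.0]
width: 29.5
```

```bash
python3 st.py
```

```text
pos [526.01  -5.77  85.85] yaw 1.158 tilt xy [ 0.0001 -0.0001] j [-0.055  0.324  2.132 -0.     0.685 -1.213] F [-0.62 -0.48  2.03] M [-0.12  0.07  0.  ] w 29.5 t 17.32
```

Call:
move_arm(targets=[[0,0,0.0007,0,0,0.04],[0,0,0.0007,0,0,0.04],[0,0,0.0006,0,0,0.04],[0,0,0.0007,0,0,0.04],[0,0,0.0006,0,0,0.04]])

```text
time_s: 17.95
eef_pos: [526.0, -5.6, 83.9]
tcp_rot: [-3.033, -0.819, -0.0]
force: [-1.0, 1.6, 2.8]
width: 29.0
```

Call:
move_arm(targets=[[0,0,0.0007,0,0,0.04],[0,0,0.0006,0,0,0.04],[0,0,0.0007,0,0,0.04],[0,0,0.0006,0,0,0.04],[0,0,0,0,0,0]])

```text
time_s: 18.58
eef_pos: [526.0, -5.8, 82.3]
tcp_rot: [3.141, 0.044, 0.0]
force: [-0.4, -1.1, 1.6]
width: 29.2
```

```bash
python3 st.py
```

```text
pos [526.03  -5.82  82.29] yaw 0.028 tilt xy [ 0.0001 -0.0002] j [-0.055  0.33   2.133 -0.     0.679 -0.083] F [-0.41 -1.05  1.64] M [-0.39  0.09  0.01] w 29.2 t 18.57
```

Call:
move_arm(targets=[[0,0,0.0007,0,0,0.04],[0,0,0.0007,0,0,0.04],[0,0,0.0006,0,0,0.04],[0,0,0.0007,0,0,0.04],[0,0,0.0007,0,0,0.04]])

```text
time_s: 19.2
eef_pos: [526.2, -5.7, 80.4]
tcp_rot: [-3.0, 0.933, -0.001]
force: [-0.9, 1.8, 4.2]
width: 29.4
```

Call:
move_arm(targets=[[0,0,0.0007,0,0,0.04],[0,0,0.0007,0,0,0.04],[0,0,0.0006,0,0,0.04],[0,0,0.0007,0,0,0.04],[0,0,0,0,0,0]])

```text
time_s: 19.82
eef_pos: [526.3, -5.9, 78.7]
tcp_rot: [-2.676, 1.645, -0.001]
force: [0.6, -2.0, 1.9]
width: 29.6
```

```bash
python3 st.py
```

```text
pos [526.26  -5.86  78.75] yaw -1.103 tilt xy [ 0.0006 -0.0002] j [-0.055  0.337  2.133 -0.     0.671  1.047] F [ 0.62 -1.97  1.86] M [-0.53 -0.03 -0.  ] w 29.6 t 19.82
```

Call:
move_arm(targets=[[0,0,0.0007,0,0,0.04],[0,0,0.0006,0,0,0.04],[0,0,0.0007,0,0,0.04],[0,0,0.0005,0,0,0.03],[0,0,0,0,0,0]])

```text
time_s: 20.45
eef_pos: [526.1, -5.8, 77.2]
tcp_rot: [-2.218, 2.225, -0.0]
force: [0.2, -1.4, 1.7]
width: 29.4
```

```bash
python3 st.py
```

```text
pos [526.1   -5.81  77.16] yaw -1.574 tilt xy [ 0.0002 -0.0001] j [-0.055  0.34   2.133 -0.     0.669  1.519] F [ 0.17 -1.39  1.72] M [-0.25  0.01  0.02] w 29.4 t 20.45
```

Call:
move_arm(targets=[[0,0,0.0004,0,0,0.02],[0,0,0.0003,0,0,0.02],[0,0,0.0003,0,0,0.02],[0,0,0,0,0,0],[0,0,0,0,0,0]])

```text
time_s: 21.08
eef_pos: [526.1, -5.8, 76.6]
tcp_rot: [-1.996, 2.426, -0.0]
force: [0.2, 0.1, 3.0]
width: 29.4
```

```bash
python3 st.py
```

```text
pos [526.1   -5.76  76.56] yaw -1.764 tilt xy [ 0.0002 -0.    ] j [-0.055  0.341  2.133  0.     0.667  1.709] F [0.24 0.14 2.96] M [-0.02  0.03 -0.02] w 29.4 t 21.07
```

Call:
move_arm(targets=[[0,0,0.0003,0,0,0.02],[0,0,0.0003,0,0,0.02],[0,0,0,0,0,0],[0,0,0,0,0,0],[0,0,0,0,0,0]])

```text
time_s: 21.7
eef_pos: [526.0, -5.8, 76.2]
tcp_rot: [-1.837, 2.549, -0.0]
force: [0.9, 0.3, 2.4]
width: 29.7
```

```bash
python3 st.py
```

```text
pos [526.03  -5.75  76.15] yaw -1.893 tilt xy [ 0. -0.] j [-0.055  0.342  2.133 -0.     0.667  1.837] F [0.88 0.29 2.37] M [ 0.01  0.03 -0.01] w 29.7 t 21.7
```

Call:
move_arm(targets=[[0,0,0.0003,0,0,0.02],[0,0,0.0002,0,0,0.01],[0,0,0,0,0,0],[0,0,0,0,0,0],[0,0,0,0,0,0]])

```text
time_s: 22.32
eef_pos: [526.2, -5.8, 76.0]
tcp_rot: [-1.714, 2.632, -0.0]
force: [-0.4, -0.2, 5.6]
width: 29.1
```

```bash
python3 st.py
```

```text
pos [526.17  -5.77  76.02] yaw -1.987 tilt xy [ 0.0003 -0.    ] j [-0.055  0.342  2.133 -0.     0.666  1.932] F [-0.44 -0.18  5.6 ] M [-0.1   0.16 -0.04] w 29.1 t 22.32
```

Call:
move_arm(targets=[[0,0,0,0,0,0.015],[0,0,0,0,0,0.015],[0,0,0,0,0,0],[0,0,0,0,0,0],[0,0,0,0,0,0]])

```text
time_s: 22.95
eef_pos: [526.2, -5.8, 76.0]
tcp_rot: [-1.59, 2.709, -0.0]
force: [-0.2, -0.5, 5.1]
width: 29.8
```

```bash
python3 st.py
```

```text
pos [526.21  -5.77  75.99] yaw -2.08 tilt xy [ 0.0004 -0.0001] j [-0.055  0.342  2.133 -0.     0.666  2.025] F [-0.18 -0.46  5.09] M [-0.16  0.12 -0.07] w 29.8 t 22.95
```

Call:
move_arm(targets=[[0,0,-0.0005,0,0,0],[0,0,-0.0005,0,0,0],[0,0,-0.0005,0,0,0],[0,0,0,0,0,0],[0,0,0,0,0,0]])

```text
time_s: 23.58
eef_pos: [525.8, -5.7, 76.6]
tcp_rot: [1.587, -2.711, -0.0]
force: [1.2, 0.2, -2.4]
width: 29.9
```

```bash
python3 st.py
```

```text
pos [525.84  -5.73  76.63] yaw -2.082 tilt xy [-0.0003  0.    ] j [-0.055  0.341  2.133 -0.     0.668  2.027] F [ 1.16  0.19 -2.41] M [-0.    0.18 -0.01] w 29.9 t 23.57
```

Call:
move_arm(targets=[[0,0,-0.0004,0,0,0],[0,0,-0.0004,0,0,0],[0,0,-0.0002,0,0,0],[0,0,0,0,0,0],[0,0,0,0,0,0]])

```text
time_s: 24.2
eef_pos: [525.9, -5.7, 77.3]
tcp_rot: [1.587, -2.711, -0.0]
force: [-0.4, -1.1, -6.1]
width: 29.2
```

```bash
python3 st.py
```

```text
pos [525.88  -5.75  77.25] yaw -2.082 tilt xy [-0.0002 -0.    ] j [-0.055  0.34   2.133 -0.     0.669  2.027] F [-0.43 -1.13 -6.06] M [0.01 0.15 0.01] w 29.2 t 24.2
```

Call:
move_arm(targets=[[0,0,-0.0004,0,0,0],[0,0,-0.0004,0,0,0],[0,0,0,0,0,0],[0,0,0,0,0,0],[0,0,0,0,0,0]])

```text
time_s: 24.82
eef_pos: [525.8, -5.7, 77.7]
tcp_rot: [1.587, -2.711, -0.0]
force: [-0.6, 0.3, -11.6]
width: 29.3
```

```bash
python3 st.py
```

```text
pos [525.83  -5.71  77.69] yaw -2.082 tilt xy [-0.0003  0.    ] j [-0.055  0.339  2.133  0.     0.67   2.027] F [ -0.56   0.27 -11.57] M [0.03 0.11 0.03] w 29.3 t 24.82
```

Call:
move_arm(targets=[[0,0,-0.0003,0,0,0],[0,0,-0.0003,0,0,0],[0,0,0,0,0,0],[0,0,0,0,0,0],[0,0,0,0,0,0]])

```text
time_s: 25.45
eef_pos: [526.0, -5.7, 78.2]
tcp_rot: [1.587, -2.711, -0.0]
force: [-0.5, -1.3, -11.9]
width: 29.4
```

```bash
python3 st.py
```

```text
pos [525.95  -5.74  78.15] yaw -2.082 tilt xy [-0.0001 -0.    ] j [-0.055  0.338  2.133 -0.     0.671  2.027] F [ -0.46  -1.3  -11.9 ] M [-0.08  0.27  0.04] w 29.4 t 25.45
```

Call:
move_arm(targets=[[0,0,-0.0005,0,0,0],[0,0,-0.0005,0,0,0],[0,0,-0.0005,0,0,0],[0,0,-0.0005,0,0,0],[0,0,0,0,0,0]])

```text
time_s: 26.08
eef_pos: [526.1, -5.7, 79.5]
tcp_rot: [-1.587, 2.711, -0.0]
force: [-1.4, 0.3, -8.1]
width: 29.4
```

```bash
python3 st.py; python3 - <<'E'
from bench import env
import cv2
a=env.get_image("scene")["pixels"][:,:,::-1]
cv2.imwrite("pics/g3.png",cv2.resize(a[240:360,280:440],(800,600),interpolation=cv2.INTER_CUBIC))
E
```

```text
pos [526.09  -5.74  79.5 ] yaw -2.082 tilt xy [ 0.0002 -0.    ] j [-0.055  0.336  2.133 -0.     0.673  2.027] F [-1.42  0.33 -8.1 ] M [-0.01  0.27  0.03] w 29.4 t 26.07
```

View pics/g3.png

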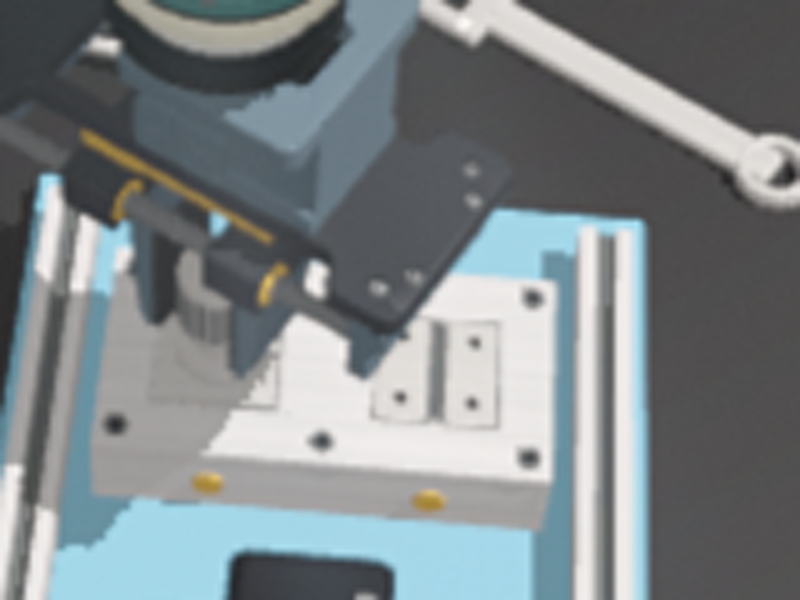

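```bash
cat > ins.py <<'E'
from h import *
from bench import env
d=env.get_image("scene");W=world(d);W0=world(load("scene0.npz"))
# insert near-strip: x 536-546, y -26..14 ; holder strip x 553-565
for nm,(a,b) in (("insert",(541,547)),("holder",(553,565))):
    for src,w in (("now",W),("t0",W0)):
        m=(w[...,0]>a)&(w[...,0]<b)&(w[...,1]>-26)&(w[...,1]<14)&(w[...,2]>35)&(w[...,2]<75); print(nm,src,m.sum(),np.median(w[m][:,2]).round(2))
print(d["z_map"].dtype)
v=np.arange(300,322); u=316
print(np.c_[v,W[v,u].round(1),W0[v,u].round(1)])
E
python3 ins.py
```

```text
insert now 78 50.84
insert t0 58 48.23
holder now 129 47.98
holder t0 126 48.23
float32
[[300.  536.4 -17.2  93.6 506.4 -20.3  47.6]
 [301.  535.9 -17.3  89.7 508.2 -20.1  47. ]
 [302.  536.8 -17.2  87.8 508.1 -20.1  43.4]
 [303.  537.8 -17.1  86.2 513.5 -19.5  48.5]
 [304.  536.1 -17.2  80.4 514.7 -19.4  46.9]
 [305.  535.2 -17.3  75.7 517.9 -19.1  48.7]
 [306.  523.3 -18.5  53.7 520.9 -18.8  49.8]
 [307.  525.9 -18.3  54.4 521.2 -18.8  46.9]
 [308.  529.8 -17.9  57.2 523.9 -18.5  47.9]
 [309.  530.7 -17.8  55.3   nan   nan   nan]
 [310.  534.5 -17.4  57.9 529.6 -17.9  50.1]
 [311.  534.9 -17.4  55.2 528.1 -18.1  44.3]
 [312.  535.1 -17.3  52.3 532.  -17.7  47.2]
 [313.  538.6 -17.   54.4 535.  -17.4  48.6]
 [314.  538.8 -17.   51.4 536.2 -17.2  47.2]
 [315.  540.7 -16.8  51.  540.1 -16.8  50. ]
 [316.  542.9 -16.5  51.3 542.4 -16.6  50.3]
 [317.  544.  -16.4  49.6 544.7 -16.4  50.7]
 [318.  546.4 -16.2  50.2 545.2 -16.3  48.1]
 [319.  549.3 -15.9  51.5 547.1 -16.1  47.9]
 [320.  547.8 -16.   45.5 547.1 -16.1  44.3]
 [321.  550.  -15.8  45.7 550.9 -15.7  47.2]]
```

Call:
move_arm(targets=[[0,0,-0.0008,0,0,0],[0,0,-0.0012,0,0,0],[0,0,-0.0012,0,0,0],[0,0,-0.0012,0,0,0],[0,0,-0.0012,0,0,0]])

```text
time_s: 26.8
eef_pos: [526.0, -5.7, 82.8]
tcp_rot: [1.587, -2.711, -0.0]
force: [-0.0, -0.7, -10.6]
width: 29.6
```

Call:
move_arm(targets=[[0,0,-0.0014,0,0,0],[0,0,-0.0014,0,0,0],[0,0,-0.0014,0,0,0],[0,0,-0.0014,0,0,0],[0,0,-0.0014,0,0,0]])

```text
time_s: 27.42
eef_pos: [526.0, -5.8, 87.0]
tcp_rot: [-1.587, 2.711, -0.0]
force: [-0.6, 0.0, -9.9]
width: 29.4
```

```bash
python3 st.py; python3 ins.py | head -4
```

```text
pos [526.01  -5.75  87.02] yaw -2.082 tilt xy [ 0.0001 -0.    ] j [-0.055  0.322  2.132 -0.     0.688  2.027] F [-0.58  0.   -9.9 ] M [-0.02  0.27 -0.01] w 29.4 t 27.43
insert now 84 57.79
insert t0 58 48.23
holder now 125 47.97
holder t0 126 48.23
```

Call:
move_arm(targets=[[0,0,-0.0018,0,0,0],[0,0,-0.0018,0,0,0],[0,0,-0.0018,0,0,0],[0,0,-0.0018,0,0,0],[0,0,-0.0018,0,0,0]])

```text
time_s: 28.1
eef_pos: [526.1, -5.7, 92.5]
tcp_rot: [-1.587, 2.711, -0.0]
force: [0.3, 0.3, -6.6]
width: 29.7
```

Call:
move_arm(targets=[[0,0,-0.0018,0,0,0],[0,0,-0.0018,0,0,0],[0,0,-0.0018,0,0,0],[0,0,-0.0018,0,0,0],[0,0,-0.0018,0,0,0]])

```text
time_s: 28.72
eef_pos: [526.0, -5.8, 97.8]
tcp_rot: [1.587, -2.711, 0.0]
force: [0.8, 1.1, -6.1]
width: 29.2
```

Call:
move_arm(targets=[[0,0,-0.002,0,0,0],[0,0,-0.002,0,0,0],[0,0,-0.002,0,0,0],[0,0,-0.002,0,0,0],[0,0,-0.002,0,0,0]])

```text
time_s: 29.35
eef_pos: [526.0, -5.7, 103.8]
tcp_rot: [-1.587, 2.711, -0.0]
force: [-0.4, 0.7, -6.3]
width: 29.4
```

Call:
move_arm(targets=[[0,0,-0.003,0,0,0],[0,0,-0.003,0,0,0],[0,0,-0.003,0,0,0],[0,0,-0.003,0,0,0],[0,0,-0.003,0,0,0]])

```text
time_s: 29.98
eef_pos: [526.0, -5.7, 112.9]
tcp_rot: [1.587, -2.711, 0.0]
force: [-1.1, 0.9, -5.4]
width: 29.5
```

```bash
python3 st.py; python3 - <<'E'
from bench import env
import cv2
a=env.get_image("scene")["pixels"][:,:,::-1]
cv2.imwrite("pics/g4.png",cv2.resize(a[220:360,270:440],(800,600),interpolation=cv2.INTER_CUBIC))
E
```

```text
pos [525.98  -5.74 112.86] yaw -2.082 tilt xy [ 0. -0.] j [-0.055  0.275  2.128 -0.     0.738  2.027] F [-1.08  0.89 -5.4 ] M [-0.01  0.19  0.02] w 29.5 t 29.98
```

View pics/g4.png

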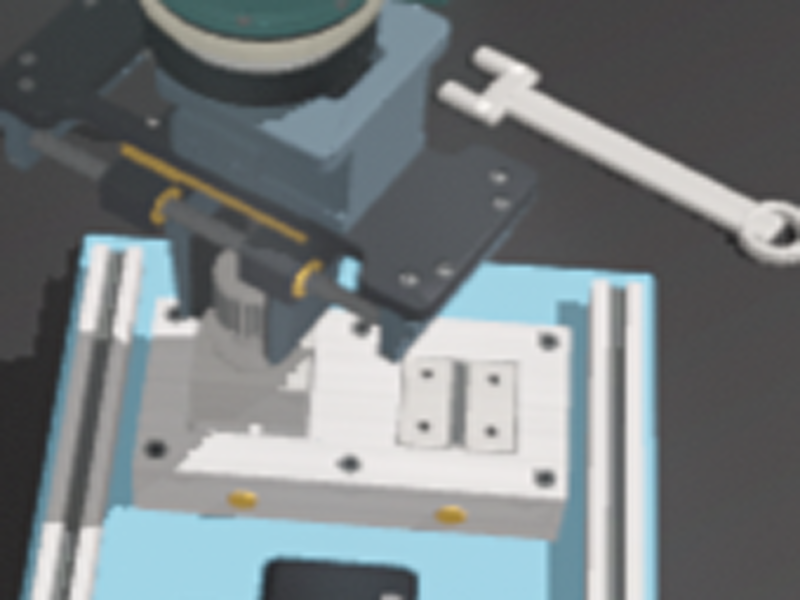

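Call:
move_arm(targets=[[0,0,-0.005,0,0,0],[0,0,-0.008,0,0,0],[0,0,-0.008,0,0,0],[0,0,-0.005,0,0,0],[0,0,0,0,0,0]])

```text
time_s: 30.65
eef_pos: [526.2, -5.7, 128.6]
tcp_rot: [-1.587, 2.711, -0.0]
force: [-0.5, -0.3, -6.7]
width: 29.5
```

```bash
python3 plan.py 511 -345.2 128 -2.082 15
```

```text
pos [526.2  -5.7 128.6] yaw -2.082 j6 2.027 F [-0.5 -0.3 -6.7] M [-0.01  0.14  0.02] w 29.5 t 30.65
[0.0337, -0.017, 0.0001, -0.0, 0.0, -0.0]
[0.0337, -0.017, 0.0001, -0.0, 0.0, -0.0]
[0.0337, -0.017, 0.0001, -0.0, 0.0, -0.0]
[0.0337, -0.017, 0.0001, -0.0, 0.0, -0.0]
[0.0337, -0.017, 0.0001, -0.0, 0.0, -0.0]
[0.0337, -0.017, 0.0001, -0.0, 0.0, -0.0]
[0.0337, -0.017, 0.0001, -0.0, 0.0, -0.0]
[0.0337, -0.017, 0.0, -0.0, 0.0, -0.0]
[0.0337, -0.017, 0.0001, -0.0, 0.0, -0.0]
[0.0337, -0.017, 0.0, -0.0, 0.0, -0.0]
[0.0337, -0.017, 0.0001, -0.0, 0.0, -0.0]
[0.0337, -0.017, 0.0, -0.0, 0.0, -0.0]
[0.0338, -0.017, 0.0001, -0.0001, 0.0, -0.0]
[0.0337, -0.017, 0.0, -0.0, 0.0, -0.0001]
[0.0338, -0.0169, 0.0001, -0.0001, 0.0001, -0.0]
```

Move 14.5 rows' worth with soft start and stop (sum: 0.506, −0.255).

Call:
move_arm(targets=[[0.01,-0.005,0,0,0,0],[0.024,-0.012,0,0,0,0],[0.034,-0.017,0,0,0,0],[0.04,-0.02,0,0,0,0],[0.04,-0.02,0,0,0,0]])

```text
time_s: 31.28
eef_pos: [520.9, -106.7, 128.2]
tcp_rot: [1.587, -2.711, 0.0]
force: [0.3, 0.3, -6.3]
width: 29.1
```

Call:
move_arm(targets=[[0.04,-0.02,0,0,0,0],[0.04,-0.02,0,0,0,0],[0.04,-0.02,0,0,0,0],[0.04,-0.02,0,0,0,0],[0.04,-0.02,0,0,0,0]])

```text
time_s: 31.9
eef_pos: [514.2, -240.8, 128.2]
tcp_rot: [1.586, -2.711, -0.0]
force: [0.9, 0.6, -5.8]
width: 29.3
```

Call:
move_arm(targets=[[0.04,-0.02,0,0,0,0],[0.04,-0.02,0,0,0,0],[0.034,-0.017,0,0,0,0],[0.024,-0.012,0,0,0,0],[0.016,-0.01,0,0,0,0]])

```text
time_s: 32.52
eef_pos: [510.7, -343.5, 128.2]
tcp_rot: [1.587, -2.711, -0.0]
force: [-0.3, -0.3, -5.4]
width: 29.4
```

```bash
python3 st.py; python3 plan.py 511 -345.2 80 -2.082 8; python3 - <<'E'
from bench import env
import cv2
a=env.get_image("scene")["pixels"][:,:,::-1]
cv2.imwrite("pics/g5.png",cv2.resize(a[210:360,70:270],(800,600),interpolation=cv2.INTER_CUBIC))
E
```

```text
pos [ 510.67 -343.52  128.21] yaw -2.083 tilt xy [-0.0002  0.0002] j [-0.63   0.374  1.946  0.     0.821  1.453] F [-0.29 -0.32 -5.39] M [0.04 0.16 0.02] w 29.4 t 32.52
pos [ 510.7 -343.5  128.2] yaw -2.083 j6 1.453 F [-0.3 -0.3 -5.4] M [0.04 0.16 0.02] w 29.4 t 32.52
[0.0003, -0.0002, 0.01, 0.0, 0.0, -0.0]
[0.0003, -0.0002, 0.01, 0.0, 0.0, -0.0]
[0.0003, -0.0002, 0.0101, 0.0, 0.0, -0.0]
[0.0003, -0.0003, 0.01, 0.0, 0.0, -0.0]
[0.0002, -0.0002, 0.0101, 0.0, 0.0, -0.0001]
[0.0003, -0.0003, 0.01, 0.0, 0.0, -0.0]
[0.0002, -0.0002, 0.0101, 0.0, 0.0, -0.0001]
[0.0003, -0.0003, 0.01, 0.0001, 0.0, -0.0]
```

View pics/g5.png

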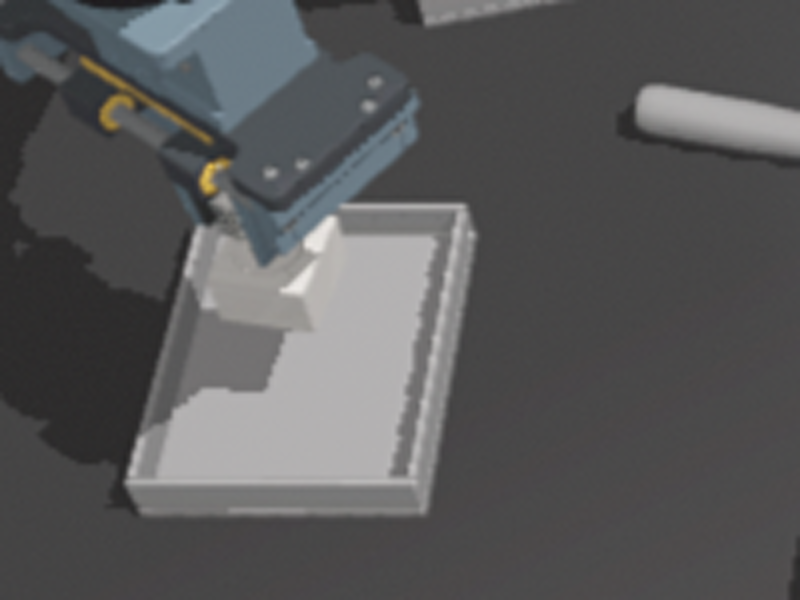

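Call:
move_arm(targets=[[0.0005,-0.0003,0.012,0,0,0],[0.0005,-0.0003,0.018,0,0,0],[0.0005,-0.0003,0.018,0,0,0],[0.0005,-0.0003,0.018,0,0,0],[0,0,0.014,0,0,0]])

```text
time_s: 33.2
eef_pos: [510.8, -343.9, 79.4]
tcp_rot: [1.587, -2.711, -0.001]
force: [-0.1, 0.1, -5.7]
width: 29.4
```

Call:
move_arm(targets=[[0,0,0.008,0,0,0],[0,0,0.005,0,0,0],[0,0,0.003,0,0,0],[0,0,0,0,0,0],[0,0,0,0,0,0]])

```text
time_s: 33.83
eef_pos: [511.1, -344.2, 71.0]
tcp_rot: [-1.587, 2.711, -0.001]
force: [-0.5, 0.3, -6.4]
width: 29.1
```

```bash
python3 st.py
```

```text
pos [ 511.06 -344.18   70.98] yaw -2.082 tilt xy [ 0.0003 -0.0002] j [-0.631  0.463  1.953  0.     0.725  1.452] F [-0.54  0.26 -6.4 ] M [-0.    0.17  0.07] w 29.1 t 33.83
```

Call:
move_arm(targets=[[0,0,0.003,0,0,0],[0,0,0.003,0,0,0],[0,0,0.002,0,0,0],[0,0,0.001,0,0,0],[0,0,0,0,0,0]])

```text
time_s: 34.45
eef_pos: [510.9, -344.1, 65.3]
tcp_rot: [1.587, -2.711, -0.0]
force: [0.1, -0.4, -5.8]
width: 29.3
```

Call:
move_arm(targets=[[0,0,0.0005,0,0,0],[0,0,0.0005,0,0,0],[0,0,0.0005,0,0,0],[0,0,0,0,0,0],[0,0,0,0,0,0]])

```text
time_s: 35.08
eef_pos: [511.0, -344.1, 64.5]
tcp_rot: [-1.587, 2.711, -0.0]
force: [-0.2, 1.1, -5.1]
width: 29.4
```

Call:
move_arm(targets=[[0,0,0.0005,0,0,0],[0,0,0.0005,0,0,0],[0,0,0.0003,0,0,0],[0,0,0,0,0,0],[0,0,0,0,0,0]])

```text
time_s: 35.7
eef_pos: [510.9, -344.1, 63.6]
tcp_rot: [1.587, -2.711, -0.0]
force: [-0.4, 0.4, -5.0]
width: 29.4
```

Call:
move_arm(targets=[[0,0,0.0003,0,0,0],[0,0,0.0003,0,0,0],[0,0,0.0003,0,0,0],[0,0,0,0,0,0],[0,0,0,0,0,0]])

```text
time_s: 36.33
eef_pos: [511.1, -344.2, 63.2]
tcp_rot: [-1.587, 2.711, -0.0]
force: [0.7, -0.1, -2.0]
width: 29.6
```

Call:
move_arm(targets=[[0,0,0.0003,0,0,0],[0,0,0.0003,0,0,0],[0,0,0.0002,0,0,0],[0,0,0,0,0,0],[0,0,0,0,0,0]])

```text
time_s: 36.95
eef_pos: [510.9, -344.1, 62.6]
tcp_rot: [-1.587, 2.711, -0.0]
force: [-0.5, -0.6, -3.0]
width: 29.5
```

```bash
python3 st.py
```

```text
pos [ 510.95 -344.09   62.64] yaw -2.082 tilt xy [ 0. -0.] j [-0.631  0.476  1.954 -0.     0.712  1.452] F [-0.45 -0.64 -3.04] M [0.03 0.14 0.  ] w 29.5 t 36.95
```

Call:
move_arm(targets=[[0,0,0,0,0,0],[0,0,0,0,0,0],[0,0,0,0,0,0],[0,0,0,0,0,0],[0,0,0,0,0,0]], grip=0.6)

```text
time_s: 37.58
eef_pos: [510.9, -344.1, 62.6]
tcp_rot: [1.587, -2.711, 0.0]
force: [-0.5, 0.0, -0.2]
width: 54.6
```

Call:
move_arm(targets=[[0,0,-0.01,0,0,0],[0,0,-0.03,0,0,0],[0,0,-0.06,0,0,0],[0,0,-0.06,0,0,0],[0,0,-0.05,0,0,0]])

```text
time_s: 38.2
eef_pos: [511.3, -344.3, 191.5]
tcp_rot: [-1.587, 2.71, -0.003]
force: [0.7, -0.3, 0.3]
width: 54.3
```

Call:
move_arm(targets=[[0.08,0,-0.04,0,0,0],[0.08,0,-0.04,0,0,0],[0.08,0,0,0,0,0],[0,0,0,0,0,0],[0,0,0,0,0,0]])

```text
time_s: 38.83
eef_pos: [440.5, -469.3, 237.3]
tcp_rot: [-1.587, 2.711, -0.0]
force: [0.1, -0.0, 0.1]
width: 55.0
```

```bash
python3 st.py; python3 - <<'E'
from bench import env
from h import *
ims=[]
for n in("scene","top"):
    d=env.get_image(n);np.savez(n+"2.npz",**d);ims.append(d["pixels"][:,:,::-1]);W=world(d)
    m=(abs(W[...,0]-511)<20)&(abs(W[...,1]+344)<20)&(W[...,2]>82); print(n,m.sum(),W[m].mean(0) if m.any() else None, np.percentile(W[m][:,2],[10,50,90]) if m.any() else "")
    m=(abs(W[...,0]-511)<30)&(abs(W[...,1]+344)<30)&(W[...,2]>30)&(W[...,2]<38); print(" insert top",m.sum(),np.median(W[m],0) if m.any() else "")
a,b=ims
cv2.imwrite("pics/full2.png",a)
A=cv2.resize(a[230:360,80:210],(400,400),interpolation=cv2.INTER_CUBIC);B=cv2.resize(b[120:250,410:540],(400,400),interpolation=cv2.INTER_CUBIC)
cv2.imwrite("pics/g6.png",np.hstack([A,B]))
E
```

```text
pos [ 440.47 -469.27  237.28] yaw -2.083 tilt xy [ 0.0003 -0.0001] j [-0.853  0.275  1.845  0.     1.022  1.229] F [ 0.08 -0.01  0.05] M [-0.01  0.19 -0.02] w 55.0 t 38.83
scene 189 [ 512.98608997 -342.60820718   85.42869164] [83.36439247 85.46135757 87.39741648]
 insert top 269 [ 522.68939864 -333.65354889   34.01365886]
top 181 [ 510.07817202 -343.30152924   86.11965142] [83.66619626 86.01180057 88.43556306]
 insert top 211 [ 499.17062864 -333.2056701    34.43188191]
```

View pics/g6.png

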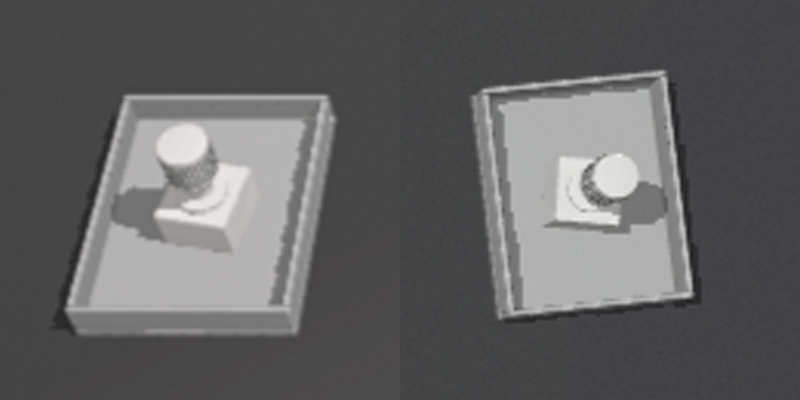

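View pics/full2.png

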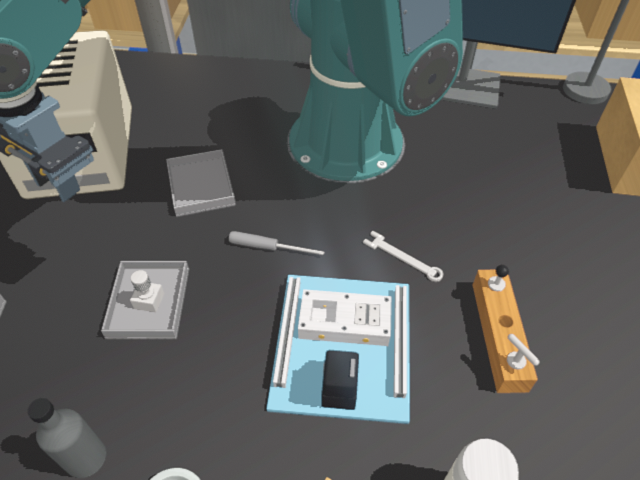

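```bash
python3 -c "
from bench import env
print(env.close_job())"
```

```text
the job is handed in; nothing more can be done
None
```

The tapped insert is out of the jig and stands upright in the far grey tray with the puller still screwed in. I handed the job in at about 39 s; no verdict was reported.

- **Screwing in:** I took the puller from the middle rack hole. The threads met with the collar about 15 mm above the insert. It then sank 3.2 mm a radian under 4 to 5 N of push. At home it stopped sinking while turning, with a push of about 8 N. By the arm's height reading, the collar was then within about 0.1 mm of the insert's top.
- **Drawing out:** The insert slid straight up at about 9 to 10 N. The camera depth confirmed it was rising with the puller.
- **Setting down:** I lowered it onto the tray floor with only a few newtons of contact, released it and backed the arm clear.

**Last checks:**
- **Heights:** The insert's top measured about 34 mm above the table and the knob's top about 86 mm, against 35 and 87 expected.
- **Position:** The insert's axis is within a few millimetres of the tray's centre.
- **Other parts:** By eye, the plain insert, the other pins, the screwdriver and the spanner are where they were.
- **Disagreement:** The two cameras differed by 1 to 3 mm in places. I averaged them, and the low side forces while screwing in suggest the average was right.

I read the wrist force only at the end of each move call, so brief peaks in between were not seen.

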